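Make up a list pad in the padding jig and clamp it

TASK

Make up one slim list pad in the padding jig, ready for gluing: lay the plywood backing board flat in the bottom of the pocket, the paper block with the purple cover on it, and the dark brass-edged pressing board on top, one after the other and each seated squarely between the walls. Then throw the red toggle clamp handle right over to its stop so that the rubber foot holds the stack down and the clamp stays locked, and let go. Leave everything else on the table where it is.

Things in the scene. Friction and masses are not known exactly. Their poses are not given: they have to be found in the camera images.
- board_mid (a point): Plywood backing board of the pad, pale wood, 140 x 54 x 8 mm, 56 g, lying flat on the table. Point at its centre; x along its 140 mm length, y across its 54 mm width, z up.
- block_mid (a point): Paper block of the pad, white with a purple cover sheet on top, 140 x 54 x 25 mm, about 0.2 kg, stiff as one piece, lying flat on the table. Point at its centre; x along its length, y across its width, z up.
- press_mid (a point): Pressing board, dark wood with a brass line round the edge, 140 x 54 x 18 mm, 0.13 kg, lying flat on the table. Point at its centre; x along its length, y across its width, z up.
- pocket (a point): Centre of the pocket floor of the padding jig, 18 mm above the table. The pocket is 144 x 58 mm (2 mm clearance all round a part); x along its length, pointing to the toggle clamp at that end; y across; z up. The bed is 34 mm wide in the middle, narrower than the parts, so fingers may go 8 mm below the pocket floor beside it. The full stack is 51 mm high.
- jig: Padding jig fixed to the table; origin on the table under the pocket centre, axes as the pocket's. Base plate 270 x 110 mm, x from -95 to 175 mm. Aluminium walls 8 mm thick, 40 mm above the pocket floor, then a 10 mm high lip flaring 5 mm outward. End walls are whole; side walls cover only the last 25 mm at each corner, leaving a 94 mm gap for fingers in each long side.
- clamp_arm: Steel arm of the toggle clamp; origin on its hinge, 118 mm from the pocket centre along the pocket's x, 105 mm above the table. At the start it stands upright to 0.21 m above the table, clear of the pocket, its foot reaching back to 78 mm from the pocket centre. It swings down over the stack as the handle closes.
- clamp_handle (a joint): Angle of the toggle clamp's red handle, rad. 0: open, as at the start, the handle leaning 0.95 rad from upright away from the pocket, clamp arm upright. 0.95: closed at its stop, handle upright, arm level, foot on the stack. The arm follows the handle; dead centre is at 0.85 and beyond it the clamp locks itself. About 3 N at the grip is needed.
- handle_pivot (a point): Centre of the handle's hinge, fixed on the jig, 132.5 mm from the pocket centre along the pocket's x and 96.5 mm above the table. The hinge axis is level, along y (the pocket's y); the handle swings in the vertical plane of the pocket's x.
- clamp_grip (a point): Point on the axis of the red round handle grip, 105 mm from the handle's hinge. The grip is 19 mm in diameter and runs from 47 to 125 mm from the hinge. It travels in an arc towards the pocket (minus x of the pocket) and up as the clamp closes.
- clamp_foot: Black rubber foot of the clamp, 26 mm in diameter, on a spring with up to 10 mm of travel at the end of the arm; closed on the full stack it presses with about 12 N, 22 mm from the stack's centre. Origin on its spindle at the arm.
- brayer: Bystander, leave alone: ink roller lying down: black 100 mm roller of 38 mm diameter, wire frame, black handle. Origin at the centre of its underside.
- folder: Bystander, leave alone: ivory bone folder, 120 x 22 x 5 mm, lying flat. Origin at the centre of its underside.
- pad_done: Bystander, leave alone: finished pad with a teal cover, 140 x 54 x 33 mm, lying flat. Origin at the centre of its underside.
- glue_pot: Bystander, leave alone: white glue jar with black cap, 68 mm wide, 85 mm tall. Origin at the centre of its underside.
- pen_pot: Bystander, leave alone: dark steel pot with pens, 76 mm wide, pens up to 165 mm high. Origin at the centre of its underside.
- tape: Bystander, leave alone: roll of tan tape lying flat, 90 mm wide, 25 mm high. Origin at the centre of its underside.
- notebook: Bystander, leave alone: black wire-bound notebook, 200 x 145 x 20 mm, lying flat. Origin at the centre of its underside.
There are look-alikes about, which are no part of the job. Of the things shaped like the part that bears press_mid, the dark wooden one is meant.

How it is judged (in metres and radians):
On the way, in this order (a step that is already met when the one before it is completed fails the run):
1. the plywood backing board lies flat on the pocket floor (horizontal distance between board_mid and pocket below 0.005 m and z of board_mid in the frame of pocket between 0.0015 and 0.006 m and angle between the x axis of board_mid and the x axis of pocket, either way round below 0.05 rad and angle between board_mid's own z axis and vertical below 0.04 rad), for 0.2 s.
2. the paper block lies flat and square on the backing board in the pocket (all of step 1 and horizontal distance between block_mid and pocket below 0.005 m and z of block_mid in the frame of pocket between 0.018 and 0.0225 m and angle between the x axis of block_mid and the x axis of pocket, either way round below 0.05 rad and angle between block_mid's own z axis and vertical below 0.04 rad), for 0.2 s.
3. the pressing board lies flat and square on the paper block in the pocket (all of step 2 and horizontal distance between press_mid and pocket below 0.005 m and z of press_mid in the frame of pocket between 0.0395 and 0.044 m and angle between the x axis of press_mid and the x axis of pocket, either way round below 0.05 rad and angle between press_mid's own z axis and vertical below 0.04 rad), for 0.2 s.
4. the clamp handle is over dead centre and the foot presses on the stack (all of step 3 and value of joint clamp_handle above 0.88 rad and contact force between clamp_foot and anything else above 3 N), for 0.2 s.
At the end, for the whole second after the job is handed in: Backing board, paper block and pressing board lie in this order in the pocket, each within 5 mm of its centre and about 2 mm of its right height, turned < 0.05 rad, tilted < 0.04 rad; the clamp handle is beyond 0.88 rad (past dead centre) and its foot presses on the stack with over 3 N (all of step 4); the robot touches nothing.
It fails at once if a bystander is moved more than 30 mm (distance of any of brayer, folder, pad_done, glue_pot, pen_pot, tape, notebook from where it was at the start of the episode above 0.03 m).
It also fails if it takes over 72 s, if anything falls off the work surface, if the arm or the gripper's body presses on something with over 40 N, if the wrist force passes 120 N, or if a joint passes its speed limit or range.

ROBOT

A 7-joint arm with a two-finger parallel gripper is mounted at the origin on the work surface. World frame = base frame: x ahead of the robot, y to its left, z up, the work surface at z = 0. Lengths are in m, angles in degrees, forces in N, time in s.
With the tool pointing down it reaches from about 0.425 to 0.95 m from the base axis. Payload 4.7 kg.
Tool frame: the origin (TCP) lies where the fingers leave the gripper's body, on its centre line; the fingertips stand 73 mm ahead of it and the grasp point (between the pads) lies 54 mm ahead of it; z points along the fingers, y is the line along which they close (so a half turn about z gives the same grasp; the last joint's range is limited). The gripper opens to 85 mm and grips with 20 to 120 N. Pads are 22 mm wide; open, the fingers measure 114 mm over their backs; the gripper's body (76 mm by 85 mm) begins 54 mm behind the grasp point. The pads swing forward as they close: fully open they stand 13 mm farther back than shut.
Start: joints at [-69.379, 26.849, -2.785, 87.806, 1.381, 65.374, -4.715], TCP at [0.256, 0.625, 0.304] pointing down, gripper open.
Joint ranges: [-148.3, 148.3], [-19.14, 114.17], [-79.39, 73.82], [5.75, 140.21], [-59.74, 239.74], [12.07, 113.84], [-152.46, 152.46]. Speed limits (degrees/s): [147.25, 147.25, 180, 180, 180, 180, 180].

INTERFACE

Orientations are given as a 3x3 rotation matrix whose columns are the frame's x, y, z axes.
In Python, from plant import * gives the robot as it stands.
- The arm moves only by the tool step_arm, never from a script. Its argument "rows" is text: rows parted by semicolons, each of 5 numbers parted by spaces: the shift along the tool's x, y, z in mm, then the turn about the tool's z in degrees, then the finger opening in mm, from 0 to 85.4. A call has 1 to 12 rows; each row shifts and turns the commanded pose from where the row before left it, along the tool's axes as they then stand; what a row does not reach is not made up. A row lasts 1/10 s, in which the tool goes at most 50 mm and 8.59 degrees, less where a joint would pass 70% of its speed; a pose out of reach is approached as far as the arm can. A call is refused whole if a number of a shift passes 50 or a number of a turn 8.59, either way. A call with a gripper value outside its range is refused whole. The fingers move at their own pace and stop on an object; "grip_force" is the grip in N (left out, the last holds). Time passes only in rows, so rows that do not move let the fingers close. It gives the time, the measured TCP pose, the force, the opening and the grip force at its end, in the units of the state.
- get_obs(): the state, without advancing time (a new reading comes with each control period).
- snapshot(name): name is "scene" or "top" or "wrist"; returns the picture (400x640x3 uint8, red, green, blue); there is no depth.
- get_calibration(name): a dict with "fov_y" (degrees; the focal length in pixels is half the picture's height over the tangent of half this angle, whatever the lens; pixels are square), "cx", "cy" (the principal point, pixels), "rvec" (rotation vector, rad) and "tvec" (3), from world to camera coordinates, as OpenCV has them. Camera axes: x right, y down, z forward; pixel columns grow to the right and rows downward; lengths in m; the calibration is good to about 2 mm. A picture is of the moment at which its call begins: read the wrist's pose just before it. get_calibration takes no time and is no camera call; for the wrist camera it gives the pose at the moment of the call.
- hand_in(): hands the job in; it is judged then, once.
The state is a dict: "time": time; "joint_positions": joint angles; "joint_vel": joint speeds; "joint_efforts": joint torques, N m; "ee_pos": TCP position; "tcp_rot": TCP orientation; "ft_force": force on the tool from outside, world axes, zero at the start; "wrist_torque": the same for the moment, N m; "grip_width": finger opening in m; "grip_force": force on a finger pad.
Only numpy, scipy, OpenCV 4.12 (cv2) and the standard library are available. Lean on these libraries where they do the work, as an engineer would, in place of code of your own. Each camera call takes 0.05 s, during which the arm holds its last target. There are 200 camera calls.

## Working session

There is one attempt and no reset: what is moved stays moved. The work goes in short steps, Python scripts to look and compute and a tool call to move; the robot and the scene stay as the last step left them, time stands still between calls to the robot, and variables do not carry over. Pictures are saved under pics/ and viewed, at most 10 in all, crops included, and the job is handed in when it is done.

Besides the shell and the picture viewer there is one more tool, called after "Emit:" as name(argument=value, ...) on one line, values as JSON. step_arm: Moves the arm, as the interface text tells. Its arguments: {"type":"object","properties":{"rows":{"type":"string"},"grip_force":{"type":"number"}},"required":["rows"]}

```bash
mkdir -p pics; python3 - <<'E'
from plant import *
import cv2
for n in("scene","top"):
    im=snapshot(n); cv2.imwrite(f"pics/{n}0.png",im[:,:,::-1]); c=get_calibration(n); print(n,c)
o=get_obs();print(o['time'],o['ee_pos'],o['tcp_rot'],o['grip_width'])
a=cv2.imread("pics/top0.png");cv2.imwrite("pics/top0b.png",cv2.resize(a,(800,500)))
E
```

```text
scene {'fov_y': 43.249062656195946, 'cx': 325.06786163842116, 'cy': 201.22306931611857, 'rvec': array([ 1.93440948,  1.15419077, -0.57050963]), 'tvec': array([-0.2128737 , -0.19247774,  1.9770519 ])}
top {'fov_y': 52.60905813950608, 'cx': 319.7586145555802, 'cy': 202.42187848837617, 'rvec': array([ 2.18226203, -2.12656221,  0.08012107]), 'tvec': array([-0.07332458,  0.5578729 ,  1.15526591])}
0.1 [0.25568932 0.62427541 0.30297169] [[-9.25376396e-01  3.79048943e-01 -6.51023614e-04]
 [ 3.79049501e-01  9.25374935e-01 -1.64446779e-03]
 [-2.08928414e-05 -1.76852185e-03 -9.99998436e-01]] 0.08525109960730726
```

View pics/top0.png

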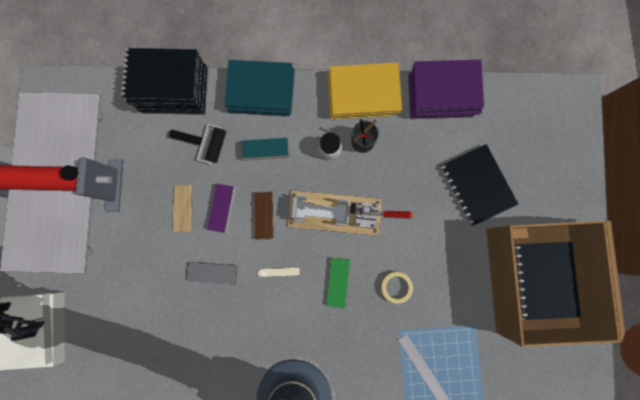

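View pics/scene0.png

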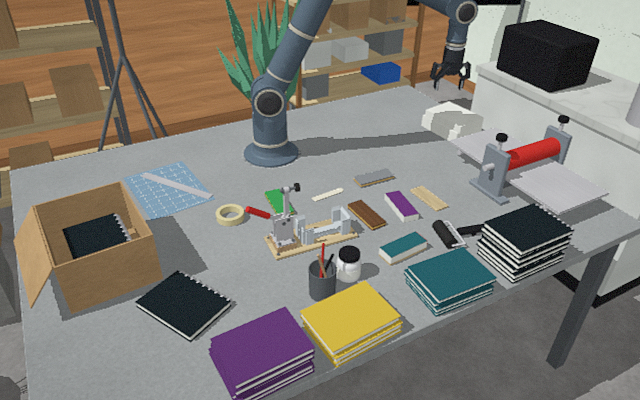

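Top view: plywood board (182,208); purple-covered block (221,208); dark brown board (263,215), jig (335,213) with its clamp to the right. Look-alikes are the grey board (212,272), the green board (338,282) and the teal finished pad (265,148). I'll take the pale wood, purple and dark wood parts by colour, and confirm them in a crop.

```bash
cat > h.py <<'E'
import numpy as np, cv2
from plant import *
def cam(n,cal=None):
    c=cal or get_calibration(n); f=200/np.tan(np.radians(c['fov_y'])/2)
    K=np.array([[f,0,c['cx']],[0,f,c['cy']],[0,0,1]]); R=cv2.Rodrigues(np.array(c['rvec'],float))[0]
    return K,R,np.array(c['tvec'],float)
def ray(px,z,C):
    K,R,t=C; px=np.atleast_2d(px).astype(float); d=np.c_[px,np.ones(len(px))]@np.linalg.inv(K).T@R; o=-R.T@t
    return o+d*((z-o[2])/d[:,2])[:,None]
def proj(P,C):
    K,R,t=C; p=(np.atleast_2d(P)@R.T+t)@K.T; return p[:,:2]/p[:,2:]
def rect(mask,near,z,C):
    """contour nearest to pixel 'near' -> points on plane z -> min area rect (mm size)"""
    cs,_=cv2.findContours(mask.astype(np.uint8),cv2.RETR_EXTERNAL,cv2.CHAIN_APPROX_NONE)
    cs=[c for c in cs if cv2.contourArea(c)>150]
    c=min(cs,key=lambda c:np.hypot(*(c[:,0].mean(0)-near)))
    P=ray(c[:,0],z,C)[:,:2]
    (x,y),(w,h),a=cv2.minAreaRect((P*1000).astype(np.float32))
    if w<h: w,h,a=h,w,a+90
    return x,y,w,h,(a+90)%180-90
E
python3 - <<'E'
from h import *
im=cv2.imread("pics/top0.png"); C=cam("top"); h=cv2.cvtColor(im,cv2.COLOR_BGR2HSV)
for n,p,z in(("ply",(182,208),.008),("blk",(221,208),.025),("press",(263,215),.018)):
    col=np.median(h[p[1]-5:p[1]+6,p[0]-4:p[0]+5].reshape(-1,3),0); 
    m=(abs(h[:,:,0].astype(int)-col[0])<10)&(h[:,:,1]>.55*col[1])&(abs(h[:,:,2]-col[2])<45)
    print(n,col,np.round(rect(m,p,z,C),1))
# base plate of jig, z=.018
m=(abs(h[:,:,0].astype(int)-15)<8)&(h[:,:,1]>60)
m=cv2.morphologyEx(m.astype(np.uint8),cv2.MORPH_CLOSE,np.ones((15,15)))
print("jig",np.round(rect(m,(335,213),.012,C),1))
cv2.imwrite("pics/crop.png",cv2.resize(im[120:310,150:430],None,fx=2.8,fy=2.8,interpolation=cv2.INTER_CUBIC))
E
```

```text
ply [ 18.  93. 162.] [535.1 354.4 140.1  54.5   3.5]
blk [143. 147.  93.] [537.7 235.7 136.7  51.7  -8.2]
press [ 12. 146.  76.] [519.6 108.1 136.6  53.6   2.3]
jig [ 532.9 -101.7  267.9  108.9   86. ]
```

View pics/crop.png

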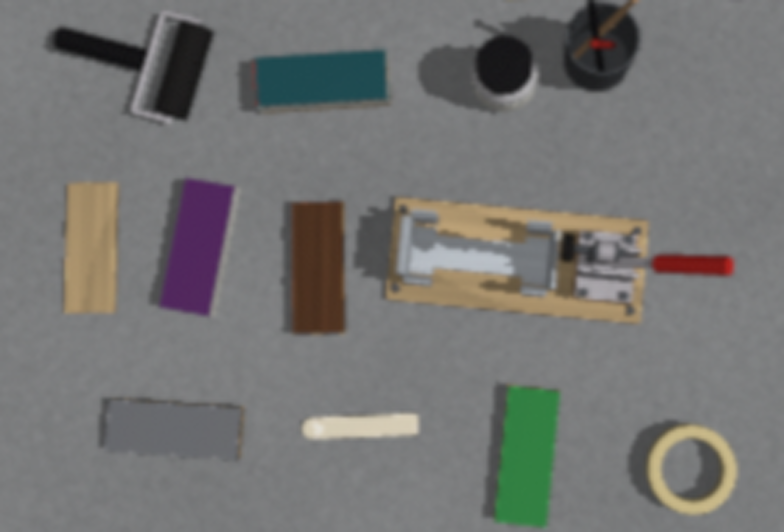

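Crop confirms it: pale plywood at (182,208), white block with purple cover at (221,208), and dark wood board at (263,215). The sizes come out near 140 x 54, and the jig plate 268 x 109 as stated. Pocket centre is about (536,-62) mm, with its x axis at about -94°.

```bash
cat >> h.py <<'E'
def go(x,y,z,yaw,o=None):
    """print shift in present tool axes (mm) and turn about tool z (deg, short way mod 180) to TCP target (mm), tool-x yaw"""
    o=o or get_obs(); R=o['tcp_rot']; d=R.T@(np.array([x,y,z])-1000*o['ee_pos'])
    now=np.degrees(np.arctan2(R[1,0],R[0,0])); t=(now-yaw+90)%180-90
    print("shift",np.round(d,1),"turn",round(t,1),"yaw now",round(now,1),"q7",round(o['joint_positions'][6],1),"t",round(o['time'],2))
E
python3 - <<'E'
from h import *
go(535,354,220,3.5)
C=cam("wrist");K,R,t=C;o=get_obs();T=o['tcp_rot']
print("cam in tool mm",T.T@(-R.T@t-o['ee_pos'])*1000,"view dir in tool",T.T@R.T[:,2],"img right in tool",T.T@R.T[:,0],get_calibration("wrist")['fov_y'])
E
```

```text
shift [-360.9 -144.1   83.2] turn -25.8 yaw now 157.7 q7 -4.7 t 0.1
cam in tool mm [ 74.54240048   0.13443772 -68.88660506] view dir in tool [-2.91168374e-01 -6.39166529e-04  9.56671610e-01] img right in tool [-5.97589145e-04  9.99999703e-01  4.86235062e-04] 64.38131291753356
```

Emit:
step_arm(rows="-40 -16 6 0 85;-40 -16 6 0 85;-40 -16 6 0 85;-40 -16 6 0 85;-40 -16 6 0 85;-40 -16 6 0 85;-40 -16 6 0 85;-40 -16 6 0 85;-41 -16 6 0 85;0 0 9 -8.5 85;0 0 9 -8.5 85;0 0 9 -8.5 85", grip_force=40)

```text
time: 1.3
ee_pos: [0.5354, 0.354, 0.222]
tcp_rot: [[-0.998, -0.061, -0.001], [-0.061, 0.998, -0.0], [0.001, -0.0, -1.0]]
ft_force: [0.1, 1.0, 0.2]
grip_width: 0.085
grip_force: 0.0
```

```bash
cat >> h.py <<'E'
def look(name,view=True):
    C=cam("wrist"); im=snapshot("wrist")[:,:,::-1].copy()
    cv2.imwrite(f"pics/{name}.png",im); return im,C
def part(im,C,xy,z,tol=45):
    p=proj([xy[0]/1e3,xy[1]/1e3,z],C)[0]; u,v=p.astype(int); h=cv2.cvtColor(im,cv2.COLOR_BGR2HSV).astype(int)
    u=np.clip(u,8,631);v=np.clip(v,8,391)
    col=np.median(h[v-6:v+7,u-6:u+7].reshape(-1,3),0)
    m=(abs(h[:,:,0]-col[0])<10)&(h[:,:,1]>.55*col[1])&(abs(h[:,:,2]-col[2])<tol)
    m=cv2.morphologyEx(m.astype(np.uint8),cv2.MORPH_OPEN,np.ones((5,5)))
    r=rect(m,p,z,C); print("px",p.round(),"col",col,"rect",np.round(r,1)); return r
E
python3 - <<'E'
from h import *
im,C=look("w1"); o=get_obs(); print(o['ee_pos'],o['ft_force'])
r=part(im,C,(535,354),.008)
go(r[0],r[1],76,r[4])
E
```

```text
[0.53461179 0.35359682 0.22033732] [-0.54451095  0.15667368 -0.41842804]
px [321. 192.] col [ 20.  93. 190.] rect [534.4 354.3 139.2  53.2   2. ]
shift [ -0.4   1.  144.3] turn 1.7 yaw now -176.2 q7 54.7 t 1.35
```

View pics/w1.png

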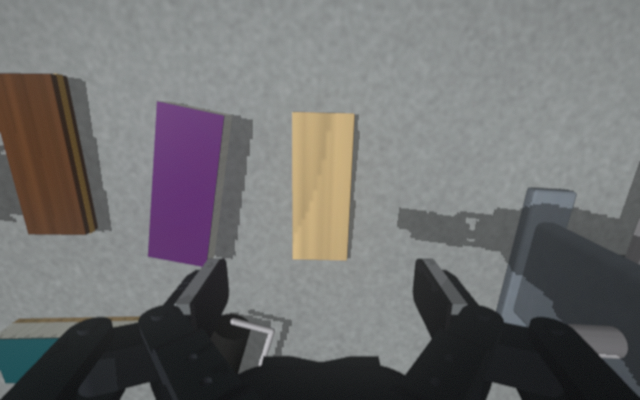

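The wrist view shows the plywood centred at about (322,186), the purple block at (187,182) and the brass-edged dark board at (45,153). The measurement agrees with the top view. Next I descend, pre-close the fingers just wider than the board, and feel for the table.

Emit:
step_arm(rows="0 1 35 1.3 60;0 0 35 0 60;0 0 35 0 60;0 0 25 0 60;0 0 10 0 60;0 0 4 0 60;0 0 0 0 60;0 0 0 0 60")

```text
time: 2.15
ee_pos: [0.536, 0.3562, 0.0804]
tcp_rot: [[-0.999, -0.033, 0.002], [-0.033, 0.999, 0.002], [-0.002, 0.002, -1.0]]
ft_force: [-0.7, 0.8, 0.4]
grip_width: 0.0599
grip_force: 0.0
```

Emit:
step_arm(rows="0 0 1.5 0 60;0 0 1.5 0 60;0 0 0 0 60")

```text
time: 2.45
ee_pos: [0.5353, 0.3556, 0.0762]
tcp_rot: [[-0.999, -0.033, 0.0], [-0.033, 0.999, 0.0], [-0.0, 0.0, -1.0]]
ft_force: [0.1, -0.2, -0.5]
grip_width: 0.06
grip_force: 0.0
```

Emit:
step_arm(rows="0 -1 1.5 0 60;0 0 1.5 0 60;0 0 0 0 60")

```text
time: 2.75
ee_pos: [0.5352, 0.3544, 0.0726]
tcp_rot: [[-0.999, -0.033, -0.0], [-0.033, 0.999, -0.0], [0.0, -0.0, -1.0]]
ft_force: [0.1, -0.1, 0.2]
grip_width: 0.0601
grip_force: 0.0
```

```bash
python3 - <<'E'
from h import *
im,C=look("w2"); o=get_obs(); print(o['ee_pos'],o['ft_force'])
E
```

```text
[0.53520773 0.35446751 0.07270035] [ 0.16487687 -0.0275877   0.43947623]
```

View pics/w2.png

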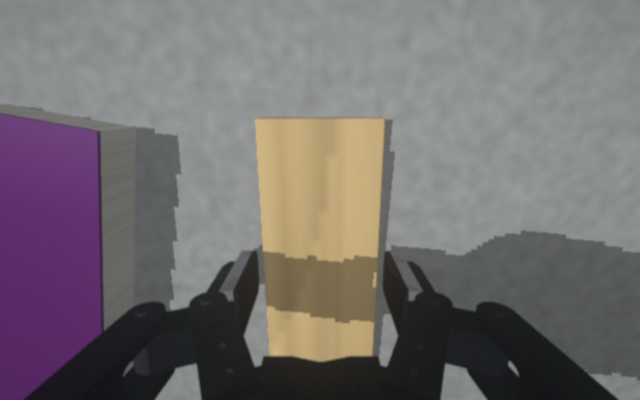

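Fingertips at about rows 250–290 straddle the board. No contact yet, so I keep feeling downwards.

Emit:
step_arm(rows="0 0 1.5 0 60;0 0 1.5 0 60;0 0 0 0 60")

```text
time: 3.1
ee_pos: [0.5351, 0.3545, 0.0696]
tcp_rot: [[-0.999, -0.034, -0.0], [-0.034, 0.999, -0.0], [0.0, -0.0, -1.0]]
ft_force: [-0.5, 0.4, -0.2]
grip_width: 0.0603
grip_force: 0.0
```

```bash
python3 - <<'E'
from h import *
C=cam("wrist");o=get_obs();T=o['tcp_rot']
for L in (62,66,70):
  print(L,[proj(o['ee_pos']+T@np.array([x,30,L])/1e3,C)[0].round() for x in(-11,11)])
E
```

```text
62 [array([383., 296.]), array([386., 254.])]
66 [array([382., 292.]), array([384., 250.])]
70 [array([380., 287.]), array([383., 246.])]
```

Emit:
step_arm(rows="0 0 1.5 0 60;0 0 1 0 60;0 0 0 0 50;0 0 0 0 50;0 0 0 0 50;0 0 0 0 50")

```text
time: 3.7
ee_pos: [0.5361, 0.3553, 0.0693]
tcp_rot: [[-0.999, -0.034, 0.002], [-0.034, 0.999, 0.002], [-0.002, 0.002, -1.0]]
ft_force: [-0.8, -1.0, 8.7]
grip_width: 0.0525
grip_force: 46.9
```

Emit:
step_arm(rows="0 0 -20 0 50;0 0 -30 0 50;0 0 -40 8 50;0 0 -40 8 50;0 0 -40 8 50;0 0 0 8 50;0 0 0 8 50;0 0 0 8 50;0 0 0 8 50;0 0 0 8 50;0 0 0 8 50;0 0 0 8 50")

```text
time: 4.9
ee_pos: [0.535, 0.3545, 0.2371]
tcp_rot: [[-0.201, 0.98, -0.001], [0.98, 0.201, -0.0], [-0.0, -0.001, -1.0]]
ft_force: [0.1, 0.7, -0.6]
grip_width: 0.0524
grip_force: 42.3
```

```bash
python3 - <<'E'
from h import *
o=get_obs(); print(o['ee_pos'],o['ft_force'],o['grip_width'],o['grip_force'])
go(536,10,240,86)
E
```

```text
[0.53502296 0.35452728 0.23711707] [ 0.1137672   0.665361   -0.55428094] 0.0523707851630625 42.32925474643707
shift [-337.7  -68.3   -2.8] turn 15.6 yaw now 101.6 q7 -17.7 t 4.9
```

Emit:
step_arm(rows="0 0 -25 8 50;0 0 -25 7.6 50;-40 16 0 0 50;-40 16 0 0 50;-40 16 0 0 50;-40 16 0 0 50;-40 16 0 0 50;-40 16 0 0 50;-40 16 0 0 50;-40 16 0 0 50;-40 15 0 0 50;-40 15 0 0 50")

```text
time: 6.1
ee_pos: [0.6675, -0.0562, 0.2871]
tcp_rot: [[0.064, 0.998, -0.0], [0.998, -0.064, 0.0], [0.0, -0.0, -1.0]]
ft_force: [0.7, -0.4, -0.4]
grip_width: 0.0527
grip_force: 42.3
```

Emit:
step_arm(rows="0 0 0 0 50;0 0 0 0 50")

```text
time: 6.3
ee_pos: [0.6671, -0.0562, 0.287]
tcp_rot: [[0.067, 0.998, -0.001], [0.998, -0.067, 0.0], [-0.0, -0.001, -1.0]]
ft_force: [-0.3, 0.4, -0.5]
grip_width: 0.0527
grip_force: 42.3
```

```bash
python3 - <<'E'
from h import *
im,C=look("w3"); o=get_obs(); print(o['ee_pos'],o['grip_width'],o['joint_positions'].round(1) if hasattr(o['joint_positions'],'round') else '')
# overlay predicted pocket outline at floor z=.018 and plate outline
c,s=np.cos(np.radians(-94)),np.sin(np.radians(-94)); X=np.array([c,s]);Y=np.array([-s,c]); P0=np.array([.5357,-.0618])
def box(x0,x1,hy,z,col):
    P=[[*(P0+a*X+b*Y),z] for a,b in((x0,-hy),(x1,-hy),(x1,hy),(x0,hy))]
    cv2.polylines(im,[np.round(proj(P,C)).astype(int)],True,col,1)
box(-.095,.175,.055,.010,(0,0,255)); box(-.072,.072,.029,.058,(0,255,0)); box(-.08,.08,.042,.068,(255,0,0))
cv2.imwrite("pics/w3o.png",im)
E
```

```text
[ 0.66712369 -0.05413968  0.28688005] 0.05287772738419945 [-16.8  28.5  25.9  91.  -13.5  63.7   8.8]
```

View pics/w3o.png

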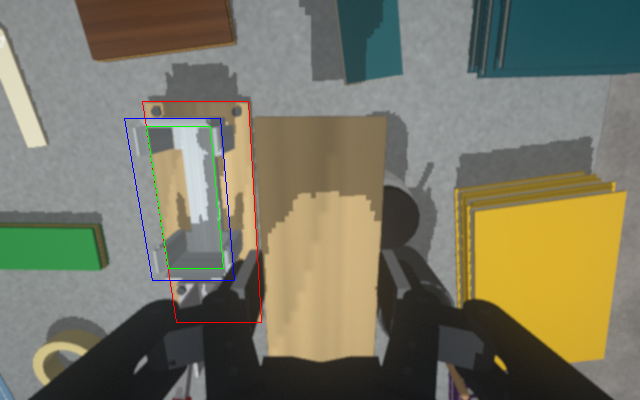

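The overlay shows the predicted plate (red) and pocket top (green) lying on the real jig, so the pocket pose holds. The far end of the held board is at row 117, cols 253–387. Now the board's offset in the hand.

```bash
cat >> h.py <<'E'
def inhand(im,C,ztop,o,hue,sat=60,half=70):
    """far end edge of held part (top face at tool z = ztop mm): offset of part centre along tool x, lateral centre, edge slope deg"""
    h=cv2.cvtColor(im,cv2.COLOR_BGR2HSV); m=((abs(h[:,:,0].astype(int)-hue)<9)&(h[:,:,1]>sat)).astype(np.uint8)
    m=cv2.morphologyEx(m,cv2.MORPH_OPEN,np.ones((3,3)))
    n,l,_,_=cv2.connectedComponentsWithStats(m); m=l==l[225,320]
    E=[(u,np.argmax(m[:,u])) for u in range(275,366)]
    S=[(np.where(m[v])[0].min(),v) for v in range(135,160)]; S2=[(np.where(m[v])[0].max(),v) for v in range(135,160)]
    T=o['tcp_rot']; zw=o['ee_pos'][2]-ztop/1e3
    f=lambda q:(ray(q,zw,C)-o['ee_pos'])@T*1e3
    e=f(E); k=np.polyfit(e[:,1],e[:,0],1); a,b=f(S)[:,1].mean(),f(S2)[:,1].mean()
    print("end x",e[:,0].mean().round(1),"offset x",(e[:,0].mean()-half).round(1),"slope deg",np.degrees(np.arctan(k[0])).round(1),"sides y",a.round(1),b.round(1))
def place(offx,z,P0=(535.7,-61.8),yaw=86.):
    u=np.array([np.cos(np.radians(yaw)),np.sin(np.radians(yaw))]); p=np.array(P0)-offx*u; go(p[0],p[1],z,yaw)
E
python3 - <<'E'
from h import *
im=cv2.imread("pics/w3.png"); o=get_obs(); C=cam("wrist"); print(o['ee_pos'])
inhand(im,C,61,o,19); place(0,287)
# jig plate top edge and left edge from the wrist picture
h=cv2.cvtColor(im,cv2.COLOR_BGR2HSV); m=(abs(h[:,:,0].astype(int)-18)<8)&(h[:,:,1]>60)
f=lambda q:(ray(q,.010,C)[:,:2]*1e3)
t=f([(u,np.argmax(m[60:,u])+60) for u in range(155,230)]); r=f([(u,v) for v in range(120,200) for u in [200+np.argmin(m[v,238:262])+38]])
l=t; k=np.polyfit(t[:,0],t[:,1],1); print("end edge y at x=535.7:",np.polyval(k,535.7).round(1),"slope",np.degrees(np.arctan(k[0])).round(1), "expect",round(-61.8+95*np.sin(np.radians(86)),1))
k=np.polyfit(r[:,1],r[:,0],1); print("right edge x at y=-20",np.polyval(k,-20).round(1),"slope",np.degrees(np.arctan(k[0])).round(1),"res",np.std(r[:,0]-np.polyval(k,r[:,1])).round(1))
E
```

```text
[ 0.66712369 -0.05413968  0.28688005]
end x 70.5 offset x 0.5 slope deg -0.0 sides y -26.9 25.5
shift [ -16.1 -130.7   -0. ] turn 0.3 yaw now 86.3 q7 8.8 t 6.35
end edge y at x=535.7: 34.1 slope -3.6 expect 33.0
right edge x at y=-20 595.5 slope 3.9 res 0.3
```

Emit:
step_arm(rows="-3 -26 0 0 50;-3 -26 0 0 50;-3 -26 0 0 50;-3 -26 0 0 50;-3 -26 0 0 50;0 0 40 0 50;0 0 40 0 50;0 0 40 0 50;0 0 20 0 50;0 0 0 0 50;0 0 0 0 50")

```text
time: 7.45
ee_pos: [0.537, -0.0601, 0.1478]
tcp_rot: [[0.062, 0.998, 0.0], [0.998, -0.062, 0.001], [0.001, 0.0, -1.0]]
ft_force: [0.1, 0.3, -0.0]
grip_width: 0.0527
grip_force: 42.3
```

```bash
python3 - <<'E'
from h import *
o=get_obs(); print(o['ee_pos'],o['ft_force'],o['grip_width'])
place(.5,87,(536.5,-61.3),86.2)
E
```

```text
[ 0.53701948 -0.06007309  0.14780858] [ 0.06709789  0.31552204 -0.01807363] 0.052659515366076465
shift [-1.8 -0.5 60.8] turn 0.2 yaw now 86.4 q7 13.6 t 7.45
```

Emit:
step_arm(rows="-1.5 0 10 0 50;0 0 10 0 50;0 0 8 0 50;0 0 0 0 50;0 0 0 0 50")

```text
time: 7.95
ee_pos: [0.5365, -0.063, 0.1192]
tcp_rot: [[0.064, 0.998, -0.0], [0.998, -0.064, 0.0], [0.0, -0.0, -1.0]]
ft_force: [0.5, -0.8, -1.1]
grip_width: 0.0525
grip_force: 42.3
```

Emit:
step_arm(rows="0 0 7 0 50;0 0 7 0 50;0 0 7 0 50;0 0 0 0 50")

```text
time: 8.35
ee_pos: [0.5358, -0.0627, 0.0972]
tcp_rot: [[0.064, 0.998, -0.002], [0.998, -0.064, 0.0], [0.0, -0.002, -1.0]]
ft_force: [-0.5, -1.0, -0.4]
grip_width: 0.0532
grip_force: 42.3
```

No contact forces at 97; seated should be about 87.

Emit:
step_arm(rows="0 0 4 0 50;0 0 3 0 50;0 0 2 0 50;0 0 0 0 50")

```text
time: 8.75
ee_pos: [0.5364, -0.0629, 0.0891]
tcp_rot: [[0.064, 0.998, -0.0], [0.998, -0.064, 0.0], [0.0, -0.0, -1.0]]
ft_force: [0.1, 0.4, -1.8]
grip_width: 0.0529
grip_force: 42.3
```

Emit:
step_arm(rows="0 0 1 0 50;0 0 0 0 50")

```text
time: 8.95
ee_pos: [0.5365, -0.0629, 0.0884]
tcp_rot: [[0.064, 0.998, 0.0], [0.998, -0.064, 0.0], [0.0, 0.0, -1.0]]
ft_force: [-0.7, 0.1, -0.2]
grip_width: 0.0525
grip_force: 42.3
```

Emit:
step_arm(rows="0 0 1 0 50;0 0 1 0 50;0 0 0 0 50")

```text
time: 9.25
ee_pos: [0.5367, -0.0629, 0.0872]
tcp_rot: [[0.064, 0.998, 0.0], [0.998, -0.064, 0.001], [0.001, 0.0, -1.0]]
ft_force: [-2.5, 0.2, 7.0]
grip_width: 0.0529
grip_force: 43.1
```

Emit:
step_arm(rows="0 0 0 0 64;0 0 0 0 64;0 0 0 0 64;0 0 -20 0 64;0 0 -40 0 64;0 0 -40 0 64;0 0 -40 0 85;0 0 0 0 85;0 0 0 0 85")

```text
time: 10.15
ee_pos: [0.5367, -0.0628, 0.227]
tcp_rot: [[0.064, 0.998, 0.002], [0.998, -0.064, 0.001], [0.001, 0.002, -1.0]]
ft_force: [-0.6, 0.1, 0.0]
grip_width: 0.0848
grip_force: 0.0
```

```bash
python3 - <<'E'
from h import *
im,C=look("w4"); o=get_obs(); print(o['ee_pos'])
r=part(im,C,(536,-62),.026)
go(538,236,240,-8)
go(538,236,240,-8+0)
E
```

```text
[ 0.53599855 -0.0625937   0.22576881]
px [320. 195.] col [ 19.  95. 182.] rect [511.5 -93.7 250.5  58.4  86. ]
shift [298.1 -17.1 -14.1] turn -85.7 yaw now 86.3 q7 10.2 t 10.2
shift [298.1 -17.1 -14.1] turn -85.7 yaw now 86.3 q7 10.2 t 10.2
```

View pics/w4.png

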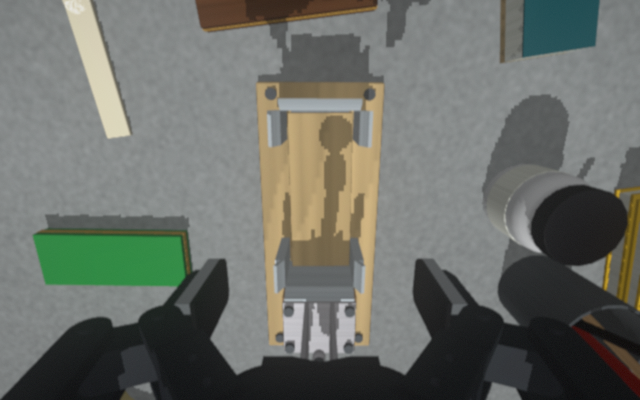

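The board lies squarely between the walls, centred at about (320,190) in the picture. Next, the purple block.

Emit:
step_arm(rows="43 -2 -2 0 85;43 -3 -2 0 85;43 -2 -2 0 85;43 -3 -2 0 85;43 -2 -2 0 85;43 -3 -2 0 85;40 -2 -2 0 85;0 0 0 -8.5 85;0 0 0 -8.5 85;0 0 0 -8.5 85;0 0 0 -8.5 85;0 0 0 -8.5 85")

```text
time: 11.4
ee_pos: [0.5377, 0.2353, 0.2379]
tcp_rot: [[-0.632, 0.775, -0.004], [0.775, 0.632, -0.002], [0.001, -0.004, -1.0]]
ft_force: [0.1, -0.7, -1.4]
grip_width: 0.0851
grip_force: 0.0
```

Emit:
step_arm(rows="0 0 0 -8.5 85;0 0 0 -8.5 85;0 0 0 -8.5 85;0 0 0 -8.5 85;0 0 0 -8.5 85;0 0 0 0 85")

```text
time: 12.0
ee_pos: [0.5379, 0.2351, 0.2382]
tcp_rot: [[-0.988, 0.151, -0.004], [0.151, 0.989, -0.001], [0.004, -0.002, -1.0]]
ft_force: [-0.6, 0.0, 0.1]
grip_width: 0.0849
grip_force: 0.0
```

```bash
python3 - <<'E'
from h import *
im,C=look("w5"); o=get_obs(); print(o['ee_pos'])
r=part(im,C,(538,236),.025)
go(r[0],r[1],75,r[4])
E
```

```text
[0.53801287 0.23511889 0.23847453]
px [322. 193.] col [143. 132. 120.] rect [536.9 234.8 137.9  53.1  -8.4]
shift [  0.5  -0.2 163.5] turn -0.4 yaw now 171.1 q7 54.8 t 12.05
```

Emit:
step_arm(rows="0 0 40 0 85;0 0 40 0 85;0 0 40 0 85;0 0 30 0 85;0 0 13 0 85;0 0 0 0 50;0 0 0 0 50;0 0 0 0 50;0 0 0 0 50;0 0 0 0 50", grip_force=50)

```text
time: 13.05
ee_pos: [0.5395, 0.236, 0.0789]
tcp_rot: [[-0.989, 0.151, 0.003], [0.151, 0.989, 0.001], [-0.002, 0.002, -1.0]]
ft_force: [0.3, 1.0, 4.6]
grip_width: 0.0526
grip_force: 56.1
```

Emit:
step_arm(rows="0 0 -20 0 50;0 0 -30 0 50;0 0 -40 8 50;0 0 -40 8 50;0 0 -40 8 50;0 0 0 8 50;0 0 0 8 50;0 0 0 8 50;0 0 0 8 50;0 0 0 8 50;0 0 0 8 50;0 0 0 8 50")

```text
time: 14.25
ee_pos: [0.5381, 0.2355, 0.2473]
tcp_rot: [[-0.017, 1.0, -0.001], [1.0, 0.017, 0.0], [0.0, -0.001, -1.0]]
ft_force: [-0.3, 0.2, -2.3]
grip_width: 0.0523
grip_force: 55.3
```

```bash
python3 - <<'E'
from h import *
im,C=look("w6"); o=get_obs(); print(o['ee_pos'],o['grip_width'],o['grip_force'],o['ft_force'])
h=cv2.cvtColor(im,cv2.COLOR_BGR2HSV); print(h[225,320])
inhand(im,C,50,o,143,60); place(0,245,(536.5,-61.3),86.2)
E
```

```text
[0.53815176 0.23555379 0.24726443] 0.05224186720050264 55.316394567489624 [-0.45776848 -0.67407831 -2.31280676]
[142 131 154]
end x 71.6 offset x 1.6 slope deg 0.3 sides y -26.3 24.5
shift [-296.8   -5.8    2.3] turn 4.6 yaw now 90.8 q7 -17.2 t 14.3
```

Emit:
step_arm(rows="0 0 0 4.6 50;-37 2 0 0 50;-37 2 0 0 50;-37 2 0 0 50;-37 3 0 0 50;-37 2 0 0 50;-37 2 0 0 50;-37 2 0 0 50;-38.5 3 0 0 50;0 0 0 0 50;0 0 40 0 50;0 0 40 0 50")

```text
time: 15.5
ee_pos: [0.5404, -0.0623, 0.1677]
tcp_rot: [[0.055, 0.998, 0.004], [0.998, -0.055, 0.001], [0.001, 0.004, -1.0]]
ft_force: [0.6, 1.1, -2.6]
grip_width: 0.0523
grip_force: 55.3
```

```bash
python3 - <<'E'
from h import *
o=get_obs(); print(o['ee_pos'],o['ft_force'],o['grip_width'])
place(1.6,103,(536.5,-61.3),86.2)
E
```

```text
[ 0.54044746 -0.06233008  0.16768471] [ 0.60204226  1.11671591 -2.63615932] 0.05230931372479306
shift [-0.9 -4.3 64.7] turn 0.6 yaw now 86.8 q7 14.4 t 15.5
```

Emit:
step_arm(rows="0 0 0 0.5 50;0 0 0 0 50")

```text
time: 15.7
ee_pos: [0.5396, -0.0623, 0.1676]
tcp_rot: [[0.065, 0.998, -0.001], [0.998, -0.065, -0.0], [-0.0, -0.001, -1.0]]
ft_force: [0.4, 0.8, -0.9]
grip_width: 0.0533
grip_force: 55.2
```

```bash
python3 - <<'E'
from h import *
o=get_obs(); print(o['ee_pos'],o['ft_force'],o['grip_width'])
place(1.6,103,(536.5,-61.3),86.2)
E
```

```text
[ 0.53959797 -0.06228853  0.16760296] [ 0.36002692  0.79793603 -0.85161557] 0.05332123024025873
shift [-0.8 -3.1 64.6] turn 0.1 yaw now 86.3 q7 13.8 t 15.7
```

Bottom is about at 91 mm, still above the lip (68). I correct sideways and descend.

Emit:
step_arm(rows="-1 -3 0 0 50;0 0 12 0 50;0 0 12 0 50;0 0 10 0 50;0 0 10 0 50;0 0 0 0 50;0 0 0 0 50")

```text
time: 16.4
ee_pos: [0.5365, -0.0634, 0.123]
tcp_rot: [[0.066, 0.998, -0.001], [0.998, -0.066, -0.0], [-0.0, -0.001, -1.0]]
ft_force: [0.6, 0.2, -1.9]
grip_width: 0.0529
grip_force: 55.2
```

Emit:
step_arm(rows="0 0 6 0 50;0 0 5 0 50;0 0 4 0 50;0 0 0 0 50")

```text
time: 16.8
ee_pos: [0.5362, -0.0632, 0.1077]
tcp_rot: [[0.066, 0.998, -0.001], [0.998, -0.066, 0.0], [0.0, -0.001, -1.0]]
ft_force: [0.3, 0.6, -1.8]
grip_width: 0.0525
grip_force: 55.3
```

Emit:
step_arm(rows="0 0 2 0 50;0 0 2 0 50;0 0 0 0 50")

```text
time: 17.1
ee_pos: [0.5368, -0.0633, 0.1049]
tcp_rot: [[0.066, 0.998, 0.0], [0.998, -0.066, 0.0], [0.0, 0.0, -1.0]]
ft_force: [-1.8, 0.3, 2.5]
grip_width: 0.0524
grip_force: 55.9
```

Emit:
step_arm(rows="0 0 1 0 50;0 0 0 0 50")

```text
time: 17.3
ee_pos: [0.5368, -0.0634, 0.1049]
tcp_rot: [[0.066, 0.998, 0.001], [0.998, -0.066, 0.001], [0.001, 0.0, -1.0]]
ft_force: [-3.4, 0.9, 12.9]
grip_width: 0.0529
grip_force: 57.0
```

Emit:
step_arm(rows="0 0 0 0 64;0 0 0 0 64;0 0 0 0 64;0 0 -20 0 64;0 0 -40 0 64;0 0 -40 0 64;0 0 -30 0 85;0 0 0 0 85;0 0 0 0 85")

```text
time: 18.2
ee_pos: [0.5366, -0.0631, 0.2336]
tcp_rot: [[0.066, 0.998, 0.001], [0.998, -0.066, 0.0], [0.001, 0.001, -1.0]]
ft_force: [-0.4, -0.6, -0.8]
grip_width: 0.0851
grip_force: 0.0
```

```bash
python3 - <<'E'
from h import *
im,C=look("w7"); o=get_obs(); print(o['ee_pos'],o['ft_force'])
r=part(im,C,(536,-62),.051)
go(520,108,235,2.3)
E
```

```text
[ 0.53604269 -0.0629667   0.23263572] [-0.37615274 -0.21246867 -1.07524721]
px [320. 200.] col [144. 124. 120.] rect [536.7 -60.7 137.1  53.6  86.2]
shift [169.5 -27.2  -2.3] turn 83.9 yaw now 86.2 q7 10.7 t 18.25
```

Block seated at (536.7,-60.7), angle 86.2°, which matches the pocket. Next, the pressing board.

Emit:
step_arm(rows="42 -7 0 0 85;42 -7 0 0 85;42 -7 0 0 85;43.5 -6 0 0 85;0 0 0 8.4 85;0 0 0 8.4 85;0 0 0 8.4 85;0 0 0 8.4 85;0 0 0 8.4 85;0 0 0 8.4 85;0 0 0 8.4 85;0 0 0 8.4 85")

```text
time: 19.45
ee_pos: [0.5199, 0.1076, 0.2316]
tcp_rot: [[0.947, 0.32, -0.003], [0.32, -0.947, -0.002], [-0.004, 0.001, -1.0]]
ft_force: [0.3, -0.1, -0.3]
grip_width: 0.0848
grip_force: 0.0
```

Emit:
step_arm(rows="0 0 0 8.4 85;0 0 0 8.3 85;0 0 0 0 85;0 0 0 0 85")

```text
time: 19.85
ee_pos: [0.5202, 0.1077, 0.2322]
tcp_rot: [[0.999, 0.044, -0.002], [0.044, -0.999, -0.001], [-0.002, 0.001, -1.0]]
ft_force: [-0.4, -0.2, 0.2]
grip_width: 0.0851
grip_force: 0.0
```

```bash
python3 - <<'E'
from h import *
im,C=look("w8"); o=get_obs(); print(o['ee_pos'])
r=part(im,C,(520,108),.018)
go(r[0],r[1],75,r[4])
E
```

```text
[0.5203889  0.10769369 0.23254963]
px [320. 191.] col [ 11. 126.  95.] rect [520.5 108.3 137.3  52.4   2.8]
shift [  0.3  -0.7 157.5] turn -0.4 yaw now 2.5 q7 -82.9 t 19.9
```

View pics/w8.png

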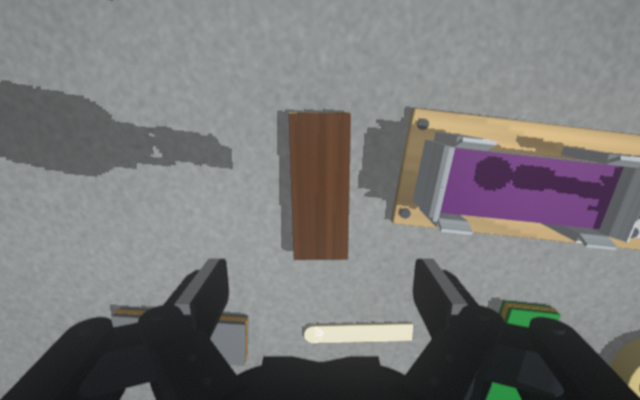

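The dark wood board is centred at about (320,185) between the open fingers, and the block sits squarely in the jig on the right. Descending and gripping.

Emit:
step_arm(rows="0 -0.5 40 0 85;0 0 40 0 85;0 0 40 0 85;0 0 25 0 85;0 0 12 0 85;0 0 0 0 50;0 0 0 0 50;0 0 0 0 50;0 0 0 0 50;0 0 0 0 50")

```text
time: 20.9
ee_pos: [0.5218, 0.1083, 0.0779]
tcp_rot: [[0.999, 0.041, 0.003], [0.041, -0.999, 0.001], [0.003, -0.001, -1.0]]
ft_force: [-0.6, -0.6, 7.4]
grip_width: 0.0525
grip_force: 53.3
```

Emit:
step_arm(rows="0 0 -20 0 50;0 0 -40 0 50;0 0 -50 0 50;0 0 -50 -8 50;0 0 0 -8.4 50;0 0 0 -8.4 50;0 0 0 -8.4 50;0 0 0 -8.4 50;0 0 0 -8.4 50;0 0 0 -8.4 50;0 0 0 -8.4 50;0 0 0 -8.4 50")

```text
time: 22.1
ee_pos: [0.5204, 0.1081, 0.2366]
tcp_rot: [[0.21, 0.978, -0.0], [0.978, -0.21, 0.0], [0.0, -0.0, -1.0]]
ft_force: [-1.1, -0.5, -1.1]
grip_width: 0.0527
grip_force: 53.1
```

Emit:
step_arm(rows="0 0 0 -8.4 50;0 0 0 0 50;0 0 0 0 50")

```text
time: 22.4
ee_pos: [0.5206, 0.108, 0.2366]
tcp_rot: [[0.074, 0.997, 0.0], [0.997, -0.074, 0.0], [0.0, 0.0, -1.0]]
ft_force: [-0.4, -0.4, -2.1]
grip_width: 0.0528
grip_force: 53.1
```

```bash
python3 - <<'E'
from h import *
im,C=look("w9"); o=get_obs(); print(o['ee_pos'],o['grip_width'],o['grip_force'],o['ft_force'])
h=cv2.cvtColor(im,cv2.COLOR_BGR2HSV); print(h[225,320])
inhand(im,C,58,o,int(h[225,320,0]),60); place(0,235,(536.6,-61),86.2)
E
```

```text
[0.52063261 0.10803947 0.23648931] 0.05218069963003894 53.09889793395996 [-0.70130123  0.17425919 -0.78874955]
[ 12 141 107]
end x 68.6 offset x -1.4 slope deg 0.8 sides y -26.5 24.4
shift [-167.4   28.4    1.5] turn -0.4 yaw now 85.8 q7 -9.8 t 22.45
```

Emit:
step_arm(rows="-33 5.5 0 -0.4 50;-33 5.5 0 0 50;-33 5.5 0 0 50;-33 6 0 0 50;-34 6 0 0 50;0 0 30 0 50;0 0 30 0 50;0 0 0 0 50;0 0 0 0 50")

```text
time: 23.35
ee_pos: [0.5384, -0.0592, 0.1765]
tcp_rot: [[0.065, 0.998, -0.001], [0.998, -0.065, -0.0], [-0.0, -0.001, -1.0]]
ft_force: [0.5, -0.6, -0.5]
grip_width: 0.0523
grip_force: 53.2
```

```bash
python3 - <<'E'
from h import *
o=get_obs(); print(o['ee_pos'],o['ft_force'],o['grip_width'])
place(-1.4,129,(536.6,-61),86.2)
E
```

```text
[ 0.53839891 -0.05922941  0.17651593] [ 0.46308285 -0.63663092 -0.52002853] 0.052294406580018556
shift [-0.5 -1.6 47.5] turn 0.1 yaw now 86.3 q7 13.4 t 23.35
```

Emit:
step_arm(rows="-0.5 -1.5 10 0 50;0 0 10 0 50;0 0 8 0 50;0 0 7 0 50;0 0 5 0 50;0 0 0 0 50;0 0 0 0 50")

```text
time: 24.05
ee_pos: [0.5369, -0.0599, 0.1364]
tcp_rot: [[0.064, 0.998, 0.0], [0.998, -0.064, 0.0], [0.0, 0.0, -1.0]]
ft_force: [0.9, -1.2, -0.5]
grip_width: 0.0523
grip_force: 53.2
```

Emit:
step_arm(rows="0 0 2 0 50;0 0 2 0 50;0 0 0 0 50")

```text
time: 24.35
ee_pos: [0.5367, -0.0597, 0.1323]
tcp_rot: [[0.064, 0.998, -0.0], [0.998, -0.064, 0.0], [0.0, -0.0, -1.0]]
ft_force: [0.8, 0.2, -1.5]
grip_width: 0.0524
grip_force: 53.2
```

Emit:
step_arm(rows="0 0 1.5 0 50;0 0 1 0 50;0 0 1 0 50;0 0 0 0 50")

```text
time: 24.75
ee_pos: [0.5368, -0.0598, 0.1289]
tcp_rot: [[0.064, 0.998, -0.0], [0.998, -0.064, 0.0], [0.0, -0.0, -1.0]]
ft_force: [-1.5, 1.5, 0.9]
grip_width: 0.052
grip_force: 53.3
```

Emit:
step_arm(rows="0 0 1 0 50;0 0 0.5 0 50;0 0 0 0 50")

```text
time: 25.05
ee_pos: [0.5369, -0.0598, 0.1289]
tcp_rot: [[0.064, 0.998, -0.0], [0.998, -0.064, 0.001], [0.001, -0.0, -1.0]]
ft_force: [-3.3, 1.0, 13.0]
grip_width: 0.0527
grip_force: 54.7
```

Seated at TCP z 129 as expected. I release, lift clear of the upright clamp arm, and check the stack.

Emit:
step_arm(rows="0 0 0 0 64;0 0 0 0 64;0 0 0 0 64;0 0 -20 0 64;0 0 -40 0 64;0 0 -40 0 64;0 0 -40 0 70;0 0 -40 0 70;0 0 -20 0 70;0 0 0 0 70;0 0 0 0 70")

```text
time: 26.15
ee_pos: [0.5365, -0.0596, 0.327]
tcp_rot: [[0.064, 0.998, -0.0], [0.998, -0.064, 0.0], [0.0, -0.0, -1.0]]
ft_force: [-1.0, -0.8, -0.3]
grip_width: 0.0699
grip_force: 0.0
```

```bash
python3 - <<'E'
from h import *
im,C=look("w10"); o=get_obs(); print(o['ee_pos'],o['ft_force'])
r=part(im,C,(536,-62),.069)
X=np.array([np.cos(np.radians(-93.8)),np.sin(np.radians(-93.8))]); p=np.array([536.6,-61])+265*X; print(p)
go(p[0],p[1],330,86.2)
# red handle check from top view at its mid height
im=cv2.cvtColor(snapshot("top"),cv2.COLOR_RGB2HSV); m=((im[:,:,0]<6)|(im[:,:,0]>174))&(im[:,:,1]>150)
m[:, :375]=0; v,u=np.where(m); C=cam("top"); k=(v>180)&(v<240)&(u<430)
print("handle px",u[k].min(),u[k].max(),v[k].mean(), ray([(u[k].max(),v[k].mean()),(u[k].mean(),v[k].mean())],.16,C)*1e3)
print("expected end",np.array([536.6,-61])+(132.5+101.7+5)*X)
E
```

```text
[ 0.53616736 -0.05951396  0.32611637] [-0.58132011 -0.33856736 -0.87299188]
px [320. 183.] col [ 12. 126. 102.] rect [538.  -61.  136.5  63.1  86.3]
[ 519.03741639 -325.4173891 ]
shift [-2.665e+02 -1.000e-01 -3.900e+00] turn 0.1 yaw now 86.3 q7 6.8 t 26.2
handle px 383 411 214.17006802721087 [[ 521.30208275 -298.43776104  160.        ]
 [ 520.43966368 -264.251262    160.        ]]
expected end [ 520.74728302 -299.67411122]
```

The pressing board is centred at (538,-61), angle 86.3°. The handle end is at (521,-298), as predicted. I move over beyond the handle with the fingers shut.

Emit:
step_arm(rows="-38 0 0 0 0;-39 0 0 0 0;-39 0 0 0 0;-39 0 0 0 0;-39 0 0 0 0;-39 0 0 0 0;-38 0 0 0 0;0 0 30 0 0;0 0 30 0 0;0 0 30 0 0;0 0 18 0 0;0 0 0 0 0")

```text
time: 27.45
ee_pos: [0.5175, -0.3288, 0.2148]
tcp_rot: [[0.064, 0.998, -0.008], [0.998, -0.064, 0.004], [0.003, -0.008, -1.0]]
ft_force: [-0.5, 0.5, -0.8]
grip_width: 0.0002
grip_force: 0.0
```

```bash
python3 - <<'E'
from h import *
im,C=look("w11"); o=get_obs(); print(o['ee_pos'],o['ft_force'],o['grip_width'],o['joint_positions'])
X=np.array([np.cos(np.radians(-93.8)),np.sin(np.radians(-93.8))]); d=o['ee_pos'][:2]*1e3-[536.6,-61]; print("jig x",d@X,"lat",d@[-X[1],X[0]])
E
```

```text
[ 0.51846004 -0.32955205  0.21696083] [-0.46835735 -1.18773962 -1.10444729] -0.0001912063313536046 [  4.12462405  29.13930156  33.68080222 102.9254909  -19.39237887
  54.09481426  42.38410432]
jig x 269.163836177511 lat -0.30208970278693786
```

View pics/w11.png

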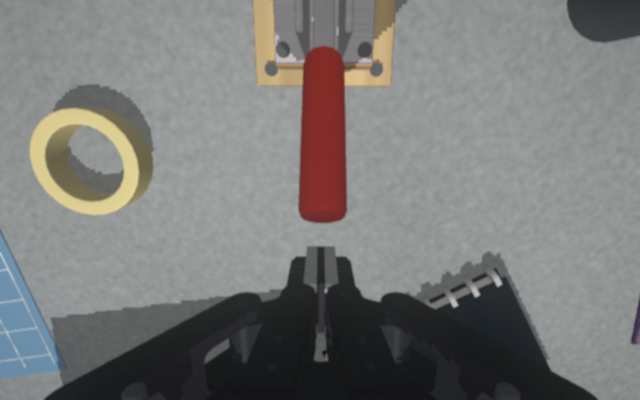

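The picture shows the shut fingers at (321,265), right behind the red handle end at (323,215). Now I push towards the pocket while rising.

Emit:
step_arm(rows="12 0 0 0 0;10 0 -1 0 0;10 0 -3 0 0;10 0 -4 0 0;10 0 -4 0 0;10 0 -4 0 0;0 0 0 0 0")

```text
time: 28.2
ee_pos: [0.5245, -0.2656, 0.2364]
tcp_rot: [[0.06, 0.998, 0.002], [0.998, -0.06, 0.002], [0.002, 0.002, -1.0]]
ft_force: [-0.3, 0.7, 0.1]
grip_width: -0.0001
grip_force: 0.0
```

Emit:
step_arm(rows="10 0 -4 0 0;10 0 -4 0 0;8 0 -3 0 0;8 0 -2 0 0;0 0 0 0 0")

```text
time: 28.7
ee_pos: [0.5263, -0.2306, 0.2484]
tcp_rot: [[0.062, 0.998, 0.0], [0.998, -0.062, 0.001], [0.001, 0.0, -1.0]]
ft_force: [-0.1, 0.4, 0.1]
grip_width: -0.0001
grip_force: 0.0
```

```bash
cat > jx.py <<'E'
from h import *
o=get_obs(); print(o['ee_pos'],o['ft_force'],o['time'])
X=np.array([np.cos(np.radians(-93.8)),np.sin(np.radians(-93.8))]); d=o['ee_pos'][:2]*1e3-[536.6,-61]; print("jig x",d@X,"lat",d@[-X[1],X[0]])
E
python3 jx.py
```

```text
[ 0.52631415 -0.23056751  0.2484375 ] [-0.14391236  0.429964    0.12299427] 28.7
jig x 169.87638928640195 lat 0.9746663655264374
```

```bash
cat > hd.py <<'E'
from h import *
X=np.array([np.cos(np.radians(-93.8)),np.sin(np.radians(-93.8))])
im=cv2.cvtColor(snapshot("scene"),cv2.COLOR_RGB2HSV); m=((im[:,:,0]<6)|(im[:,:,0]>174))&(im[:,:,1]>150)&(im[:,:,2]>60)
m[:,:180]=0;m[:,330:]=0;m[:150]=0;m[235:]=0
v,u=np.where(m); print(len(u),"red px u",u.min(),u.max(),"v",v.min(),v.max(),"mean",u.mean().round(1),v.mean().round(1))
C=cam("scene")
for q in(0,.7,.8,.85,.9,.95):
    th=.95-q; pr=[proj([*( (np.array([536.6,-61])+(132.5+r*np.sin(th))*X)/1e3),(96.5+r*np.cos(th))/1e3],C)[0].round() for r in(47,86,125)]
    print(q,*pr)
E
python3 hd.py
```

```text
90 red px u 275 281 v 189 208 mean 278.0 199.5
0 [269. 215.] [258. 212.] [247. 208.]
0.7 [278. 208.] [274. 198.] [270. 188.]
0.8 [279. 207.] [277. 197.] [274. 186.]
0.85 [280. 207.] [278. 196.] [276. 185.]
0.9 [281. 207.] [280. 196.] [279. 185.]
0.95 [282. 207.] [281. 196.] [281. 184.]
```

The handle has moved to about 0.83 rad. I carry on to the stop.

Emit:
step_arm(rows="4 0 0 0 0;4 0 0 0 0;4 0 0 0 0;0 0 0 0 0")

```text
time: 29.15
ee_pos: [0.5266, -0.2197, 0.2482]
tcp_rot: [[0.063, 0.998, -0.0], [0.998, -0.063, 0.001], [0.001, -0.0, -1.0]]
ft_force: [0.3, -0.6, -0.2]
grip_width: -0.0001
grip_force: 0.0
```

Emit:
step_arm(rows="2 0 0 0 0;2 0 0 0 0;0 0 0 0 0")

```text
time: 29.45
ee_pos: [0.5267, -0.2165, 0.2484]
tcp_rot: [[0.064, 0.998, -0.0], [0.998, -0.064, -0.0], [-0.0, 0.0, -1.0]]
ft_force: [-0.5, -0.4, 0.3]
grip_width: -0.0001
grip_force: 0.0
```

```bash
python3 jx.py; python3 hd.py|head -1
```

```text
[ 0.52673892 -0.21647246  0.24836302] [-0.48406465 -0.37389513  0.25009747] 29.45
jig x 155.78417862703952 lat 0.46436364493133797
86 red px u 279 283 v 189 208 mean 281.0 199.2
```

Emit:
step_arm(rows="2 0 0 0 0;2 0 0 0 0;0 0 0 0 0")

```text
time: 29.8
ee_pos: [0.5261, -0.2153, 0.2486]
tcp_rot: [[0.066, 0.998, -0.0], [0.998, -0.066, -0.004], [-0.004, 0.0, -1.0]]
ft_force: [-1.1, -7.6, -0.6]
grip_width: -0.0002
grip_force: 0.0
```

Emit:
step_arm(rows="2 0 0 0 0;0 0 0 0 0")

```text
time: 30.0
ee_pos: [0.526, -0.2151, 0.2487]
tcp_rot: [[0.068, 0.998, 0.001], [0.998, -0.068, -0.007], [-0.007, 0.001, -1.0]]
ft_force: [-0.9, -11.8, -2.8]
grip_width: 0.0001
grip_force: 0.0
```

It's against the stop, with 12 N reaction and no further motion. I back off and check.

Emit:
step_arm(rows="-6 0 0 0 0;-20 0 0 0 0;-30 0 0 0 0;-30 0 -20 0 0;0 0 -40 0 0;0 0 0 0 0;0 0 0 0 0")

```text
time: 30.7
ee_pos: [0.5221, -0.2959, 0.3091]
tcp_rot: [[0.064, 0.998, 0.002], [0.998, -0.064, 0.001], [0.001, 0.002, -1.0]]
ft_force: [-0.5, 0.8, -0.1]
grip_width: -0.0002
grip_force: 0.0
```

```bash
python3 jx.py; python3 hd.py|head -1; python3 - <<'E'
from h import *
im=snapshot("scene")[:,:,::-1]; cv2.imwrite("pics/fin.png",cv2.resize(im[130:310,190:440],None,fx=3,fy=3,interpolation=cv2.INTER_CUBIC))
E
```

```text
[ 0.52211795 -0.29590229  0.30905645] [-0.53130604  0.80014261 -0.1268844 ] 30.7
jig x 235.34563461474934 lat 1.1176808393214417
127 red px u 278 283 v 184 208 mean 280.5 195.9
```

View pics/fin.png

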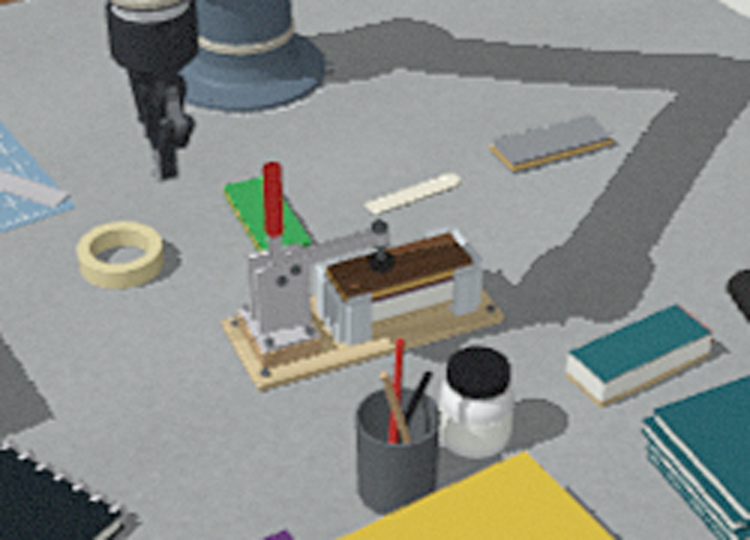

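The handle stands upright at (272,200), the arm is level and the foot is on the pressing board at (380,258). The stack is square in the pocket and the gripper is clear. Handing in.

```bash
python3 -c "
from plant import *
print(hand_in())"
```

```text
the job is handed in; nothing more can be done
None
```

The pad is made up in the jig (backing board, purple block, dark pressing board), the clamp is thrown to its stop and holding after release, and the job was handed in at about 31 s of the 72 s allowed; the hand-in returned no verdict.

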